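# Lock a plate carrier into the registration jig

### The job

Lay the larger of the two wooden plate carriers flat in the registration jig, its corner pressed home so that it sits flush against both metal fences without gaps. Then lock it in: pull the sprung bar knob up, turn it until its finger points straight over the carrier, and let it snap down into the notch there. Leave the smaller carrier and everything else on the table where it is.

Things in the scene. Friction and masses are not known exactly. Their poses are not given: they have to be found in the camera images.
- carrier: The larger plate carrier: a wooden slab 90 (own x) x 120 (own y) x 16 mm with a pale wooden grip rib standing on the middle of its top, 16 mm wide (own x), 70 mm long (own y), from 16 to 44 mm above the underside. Origin: centre of the underside; z up. About 0.26 kg. It may lie in the jig either way round. Starts on the white board.
- carrier_small: The smaller plate carrier of the same build and wood, 68 (own x) x 90 (own y) x 16 mm, rib 16 x 50 mm up to 44 mm above the underside. Origin: centre of the underside. Not needed; leave it.
- board: White fixed board, 250 (own x) x 290 (own y) x 8 mm, on which both carriers and the beaker stand. Origin: centre of its underside, on the table.
- seat (a point): Point on top of the jig's plywood base (12 mm above the table; base 130 x 222 mm) where the centre of the carrier's underside lies when home, the carrier's own x axis parallel to the jig's x. Axes: the jig's. Fence faces 45 mm away to +x and 60 mm to +y; the sides to -x and -y are open. The knob's axis is at x 0, y -108 mm from here.
- fence_x (a point): Middle of the inner (-x) face of the longer aluminium fence at the foot, on the jig base; axes: the jig's. The fence runs along the jig's y, from 60 mm to -y to 72 mm to +y of here, 12 mm thick, 14 mm high above the base.
- fence_y (a point): Middle of the inner (-y) face of the shorter aluminium fence at the foot, on the jig base; axes: the jig's. The fence runs along the jig's x, 45 mm to each side, 12 mm thick, 14 mm high above the base.
- knob_grip (a point): Point on the vertical axis of the sprung knob, in its aluminium bar handle, where to grip; turns and rises with the knob; 60 mm above the table when down. The bar is 56 mm long along this frame's y, 14 mm thick along its x, from 18 mm below to 14 mm above this point. The steel finger below it, 16 mm wide, points along this frame's +y, its top 23 mm and underside 33 mm below this point.
- finger_tip (a point): Middle of the lower edge at the end of the steel finger, 58 mm from the knob's axis.
- keeper (a joint): Turn of the knob about its vertical axis, rad, counter-clockwise from above. 0: finger along the jig's +y, over the middle of the carrier's near short side, lug over the locking notch. It starts down in the parking recess at 1.15 to 1.45 (finger towards the jig's -x). A land 13 mm high parts the two, so the knob must be lifted to turn from one to the other.
- plunger (a joint): Lift of the knob, m: 0 down, stop at 0.026. A spring and its weight push it down with about 8 N at 0, 13 N at 0.02. The lug clears the land above 0.013. Let go within 0.15 rad of the notch, the knob drops in. With the carrier locked it rests about 0.001 up, the finger pressing on the carrier.
- bottle: Amber bottle with a blue cap, 64 mm across, 110 mm high, standing beyond the jig's +x fence. Origin: underside.
- jar: Small lidded glass jar, 50 mm across, 75 mm high, beside the jig's knob end, to its +x. Origin: underside.
- timer: Black timer box 50 x 80 x 26 mm lying to the jig's -x. Origin: underside.
- lamp: Glass spirit lamp, 60 mm across, 72 mm high, between the board and the jig. Origin: underside.
- beaker: Glass beaker, 52 mm across, 65 mm high, at the far edge of the white board. Origin: underside.
- flask: Clear bottle with a blue cap, 72 mm across, 130 mm high, at the back in the middle. Origin: underside.
There are look-alikes about, which are no part of the job. Leave any purple or turquoise look-alike of the carrier alone.

How it is judged (in metres and radians):
On the way, in this order (a step that is already met when the one before it is completed fails the run):
1. the larger carrier lies home in the jig, flush against both fences, with the knob still down in its parking recess (x of carrier in the frame of seat between -0.003 and 0.003 m and y of carrier in the frame of seat between -0.003 and 0.003 m and z of carrier in the frame of seat between -0.003 and 0.003 m and angle between the x axis of carrier and the x axis of seat, either way round below 0.035 rad and angle between the z axis of carrier and the z axis of seat, either way round below 0.035 rad and value of joint keeper above 0.9 rad and value of joint plunger below 0.004 m), for 0.2 s.
2. the knob is pulled up clear of the land (value of joint plunger above 0.012 m), for 0.05 s.
3. the knob has snapped down into the notch with its finger over the carrier (value of joint keeper between -0.13 and 0.13 rad and value of joint plunger below 0.004 m), for 0.2 s.
At the end, for the whole second after the job is handed in: The larger carrier lies flat on the jig within 3 mm of home along both fences' normals and in height and within 0.035 rad of square, at rest; the knob is turned to within 0.13 rad of the notch and down to within 4 mm, its finger over the carrier; no bystander has moved more than 35 mm (all of step 3 and x of carrier in the frame of seat between -0.003 and 0.003 m and y of carrier in the frame of seat between -0.003 and 0.003 m and z of carrier in the frame of seat between -0.003 and 0.003 m and angle between the x axis of carrier and the x axis of seat, either way round below 0.035 rad and angle between the z axis of carrier and the z axis of seat, either way round below 0.035 rad and linear speed of carrier below 0.02 m/s); the robot touches nothing.
It fails at once if the smaller carrier is moved more than 35 mm (distance of carrier_small from where it was at the start of the episode above 0.035 m).
It fails at once if a bottle, the jar, the timer, the lamp or the beaker is moved more than 35 mm (distance of any of bottle, jar, timer, lamp, beaker, flask from where it was at the start of the episode above 0.035 m).
It fails at once if a bottle, the jar, the lamp or the beaker is knocked over (angle between any of bottle, jar, lamp, beaker, flask's own z axis and vertical above 0.5 rad).
It also fails if it takes over 56 s, if anything falls off the work surface, if the arm or the gripper's body presses on something with over 40 N, if the wrist force passes 120 N, or if a joint passes its speed limit or range.

### The arm

A 6-joint arm with a two-finger parallel gripper is mounted at the origin on the work surface. World frame = base frame: x ahead of the robot, y to its left, z up, the work surface at z = 0. Lengths are in mm, angles in rad, forces in N, time in s.
With the tool pointing down it reaches from about 300 to 1000 mm from the base axis. Payload 5.1 kg.
Tool frame: the origin (TCP) lies at the very end of the fingers, on their centre line; the grasp point (between the pads) lies 19 mm behind it; z points along the fingers, y is the line along which they close (so a half turn about z gives the same grasp; the last joint's range is limited). The gripper opens to 95 mm and grips with 3 to 60 N. Pads are 20 mm wide; open, the fingers measure 119 mm over their backs; the gripper's body (75 mm by 180 mm) begins 59 mm behind the grasp point.
Start: joints at [1.225, 0.124, 1.65, -0, 1.367, -0.083], TCP at [168.882, 627.665, 214.656] pointing down, gripper open.
Joint ranges: [-2.61, 2.61], [-1.02, 2.33], [0.03, 2.71], [-1.35, 4.49], [0.32, 2.68], [-2.91, 2.91]. Speed limits (rad/s): [2.57, 2.57, 3.14, 3.14, 3.14, 3.14].

### API

Orientations are given as a unit quaternion [w, x, y, z].
In Python, from cell import manip, eyes, workorder gives the robot as it stands. The module is installed in compiled form; this text tells all that it offers. Calls block until the motion is done:
- manip.goto(position, orientation): joint-space move of the TCP to a pose.
- manip.line_to(position, velocity=150, attitude=None): straight line of the TCP; attitude=None keeps the orientation; velocity is the mean speed in mm/s.
- manip.move_joints(angles): joint-space move.
- manip.gripper_open() and manip.close_gripper(f_grip=None): open the fingers fully, or close them until they stop; f_grip is the grip in N (None keeps the last).
- manip.wait(seconds).
- manip.ik(position, orientation): joint angles nearest the present ones, or None.
- manip.get_obs(): the state.
- eyes.capture(name): name is "scene" or "top"; returns (picture, depth): 384x512x3 uint8, red, green, blue; 384x512 float32, mm along the optical axis (not along the pixel's ray), 0 where there is no reading.
- eyes.camera_info(name): a dict with "mtx" (3x3 intrinsics, pixels), "view" (4x4, takes a point from world to camera coordinates). Camera axes: x right, y up, looking along -z (the intrinsics and any distortion apply to the point x, -y, -z); pixel columns grow to the right and rows downward; lengths in mm; the calibration is good to about 2 mm. A picture is of the moment at which its call begins. camera_info takes no time and is no camera call.
A pose or a line that the arm cannot do raises manip.MotionError and nothing moves.
- workorder.finish_job(): hands the job in; it is judged then, once.
The state is a dict: "time": time; "q": joint angles; "qvel": joint speeds; "effort": joint torques, N m; "tool_pos": TCP position; "eef_rot": TCP orientation; "wrist_force": force on the tool from outside, world axes, zero at the start; "torque": the same for the moment, N m; "grip_width": finger opening in mm; "gripper_force": force on a finger pad.
Only numpy, scipy, OpenCV 4.12 (cv2) and the standard library are available. Lean on these libraries where they do the work, as an engineer would, in place of code of your own. Each camera call takes 0.05 s, during which the arm holds its last target. There are 200 camera calls.

## Working session

There is one attempt and no reset: what is moved stays moved. The work goes in short steps, each a Python script; the robot and the scene stay as the last script left them, time stands still between calls to the robot, and variables do not carry over. Pictures are saved under pics/ and viewed, at most 10 in all, crops included, and the job is handed in when it is done.

```bash
mkdir -p pics; ls; python3 - <<'E'
from cell import manip, eyes, workorder
import cv2, numpy as np
for n in ("scene","top"):
    p,d=eyes.capture(n); i=eyes.camera_info(n)
    np.savez(f"{n}0.npz",p=p,d=d)
    cv2.imwrite(f"pics/{n}0.png",p[:,:,::-1]); print(n,i)
print(manip.get_obs())
a=cv2.imread("pics/scene0.png");b=cv2.imread("pics/top0.png")
E
```

```text
pics
scene {'mtx': array([[481.40598709,   0.        , 255.2636937 ],
       [  0.        , 481.40598709, 195.99074622],
       [  0.        ,   0.        ,   1.        ]]), 'view': array([[-3.59518239e-01,  9.33127100e-01, -4.52233382e-03,
         1.29629559e+02],
       [-8.10282019e-01, -3.09777111e-01,  4.97474814e-01,
         3.97788450e+02],
       [ 4.62806315e-01,  1.82515635e-01,  8.67466632e-01,
        -1.65759328e+03],
       [ 0.00000000e+00,  0.00000000e+00,  0.00000000e+00,
         1.00000000e+00]])}
top {'mtx': array([[394.86281469,   0.        , 251.20796297],
       [  0.        , 394.86281469, 193.2297171 ],
       [  0.        ,   0.        ,   1.        ]]), 'view': array([[-1.11797364e-02, -9.99923708e-01, -5.25280226e-03,
         5.54038927e+01],
       [ 9.91567371e-01, -1.17642711e-02,  1.29057159e-01,
        -5.05615671e+02],
       [-1.29109109e-01, -3.76568230e-03,  9.91623244e-01,
        -1.23742300e+03],
       [ 0.00000000e+00,  0.00000000e+00,  0.00000000e+00,
         1.00000000e+00]])}
{'time': 0.1, 'q': array([ 1.22540712e+00,  1.24451647e-01,  1.65152690e+00, -2.42246754e-05,
        1.36747576e+00, -8.25564751e-02]), 'qvel': array([ 0.00272128, -0.00266546, -0.00306269,  0.000999  ,  0.00188843,
        0.00157558]), 'effort': array([-1.49223320e-05, -4.18881440e+01, -3.61096358e+01,  7.75903068e-02,
        4.61347250e-02, -5.31780086e-05]), 'tool_pos': array([168.69444054, 627.13614185, 213.50857766]), 'eef_rot': array([-1.86064513e-04,  1.31035936e-01,  9.91377182e-01, -9.12114547e-04]), 'wrist_force': array([ 0.08801337, -0.52651819, -0.00354595]), 'torque': array([-0.03578538,  0.03184699, -0.02714217]), 'gripper_force': 0.0, 'grip_width': 94.91008691425247}
```

View pics/top0.png

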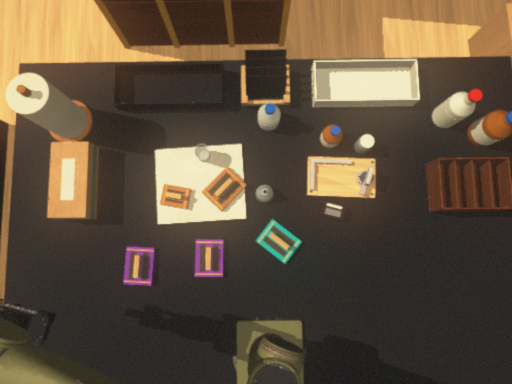

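View pics/scene0.png

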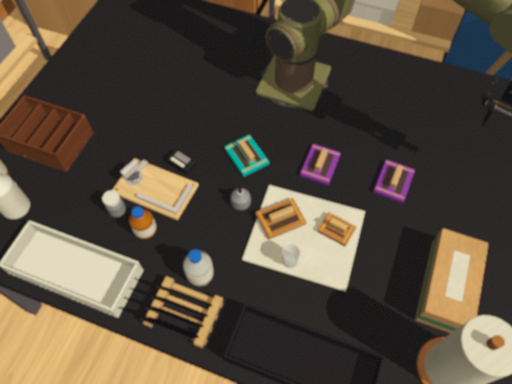

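The top view shows:
- Orange-brown carriers on the white board: the large one at about (224,188), the small one at about (177,196).
- Look-alikes: purple at (139,266) and (209,258), turquoise at (279,241).
- The jig at about (341,177), with its knob at about (367,180).

I choose the wooden one at (224,188) and check it in an enlarged crop.

```bash
python3 - <<'E'
import cv2, numpy as np
t=cv2.imread("pics/top0.png")
a=cv2.resize(t[140:230,150:250],None,fx=4,fy=4,interpolation=cv2.INTER_CUBIC)
b=cv2.resize(t[145:220,295:385],None,fx=4.4,fy=4.8,interpolation=cv2.INTER_CUBIC)
h=360
c=np.hstack([a,cv2.resize(b,(396,360))])
cv2.imwrite("pics/crop1.png",c)
E
```

```text
(no output)
```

View pics/crop1.png

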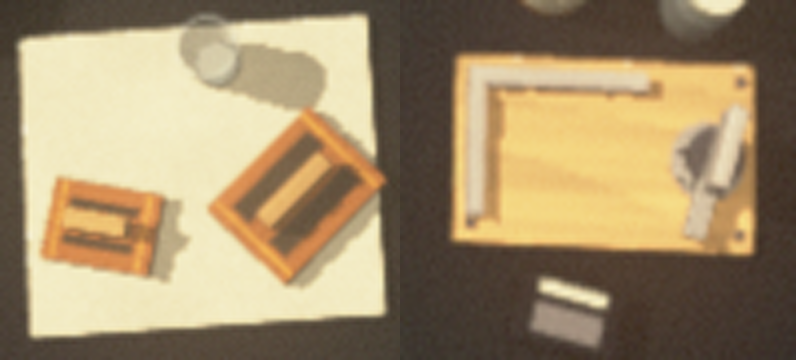

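The crop confirms it: the large wooden carrier is at crop (295,195), with its rib running lower left to upper right. The small one is at (105,230). The jig's long fence is on the world +x side and its short fence on the +y side. The finger points to -x.

```bash
cat > h.py <<'E'
import cv2, numpy as np
from cell import manip, eyes, workorder
def toworld(n,uv,z):
    i=eyes.camera_info(n);K=i["mtx"];V=i["view"];R=V[:3,:3];c=-R.T@V[:3,3]
    uv=np.asarray(uv,float).reshape(-1,2)
    d=np.c_[(uv[:,0]-K[0,2])/K[0,0],-(uv[:,1]-K[1,2])/K[1,1],-np.ones(len(uv))]@R
    return (c+d*((z-c[2])/d[:,2])[:,None])[:,:2]
def pix(n,P):
    i=eyes.camera_info(n);K=i["mtx"];V=i["view"];p=V[:3,:3]@np.asarray(P,float)+V[:3,3]
    return np.array([K[0,2]-K[0,0]*p[0]/p[2],K[1,2]+K[1,1]*p[1]/p[2]])
def rect(n,mask,z):
    "min-area rectangle in world of the largest blob: centre, sides, angle of the long side (deg, 0..180)"
    cs,_=cv2.findContours(mask.astype(np.uint8),cv2.RETR_EXTERNAL,cv2.CHAIN_APPROX_NONE)
    c=max(cs,key=cv2.contourArea)
    r=cv2.minAreaRect(toworld(n,c,z).astype(np.float32));b=cv2.boxPoints(r)
    e=[b[1]-b[0],b[2]-b[1]];L=max(e,key=np.linalg.norm)
    return np.round(r[0],1),np.round(sorted(r[1]),1),round(float(np.degrees(np.arctan2(L[1],L[0]))%180),1)
def window(n,P,rad):
    m=np.zeros((384,512),np.uint8);u=pix(n,P);cv2.circle(m,tuple(int(v) for v in u),rad,1,-1);return m>0
E
python3 - <<'E'
from h import *
print("guess",toworld("top",[[224,188],[341,177],[367,180]],20))
for n in("top","scene"):
    z=np.load(n+"0.npz");p=z["p"];d=z["d"];hsv=cv2.cvtColor(p,cv2.COLOR_RGB2HSV);H,S,Vv=[hsv[...,k].astype(int) for k in range(3)]
    C=toworld("top",[[224,188]],24)[0];J=toworld("top",[[341,177]],12)[0]
    w=window(n,[*C,24],26)
    m=w&(S>90)&(H<25); m=cv2.morphologyEx(m.astype(np.uint8),cv2.MORPH_CLOSE,np.ones((9,9)))
    print(n,"carrier",rect(n,m,24))
    rib=w&(H>12)&(H<28)&(S>60)&(S<150)&(Vv>140); rib=cv2.morphologyEx(rib.astype(np.uint8),cv2.MORPH_OPEN,np.ones((2,2)))
    print(n,"rib",rect(n,rib,52))
    w=window(n,[*J,12],48)
    base=w&(S>80)&(H<28)&(Vv>90); base=cv2.morphologyEx(base.astype(np.uint8),cv2.MORPH_CLOSE,np.ones((15,15)))
    print(n,"base",rect(n,base,12))
    g=w&(S<60)&(Vv>110)
    nl,lab,st,ce=cv2.connectedComponentsWithStats(g.astype(np.uint8))
    for k in range(1,nl):
        if st[k,4]>15: print(" grey",st[k],np.round(ce[k]),toworld(n,[ce[k]],26)[0].round())
    o=p.copy();
    o[m>0]=o[m>0]//2+np.array([0,0,120],np.uint8);o[rib>0]=[255,0,0];o[base>0]=o[base>0]//2+np.array([0,100,0],np.uint8);o[g]=[255,0,255]
    ys,xs=np.where((m>0)|(base>0));s=o[ys.min()-10:ys.max()+10,xs.min()-10:xs.max()+10]
    cv2.imwrite(f"pics/mask_{n}.png",cv2.resize(s,None,fx=3,fy=3,interpolation=cv2.INTER_NEAREST)[:,:,::-1])
a=cv2.imread("pics/mask_top.png");b=cv2.imread("pics/mask_scene.png");W=max(a.shape[1],b.shape[1])
c=np.vstack([cv2.copyMakeBorder(q,0,0,0,W-q.shape[1],0) for q in(a,b)]);f=min(1,800/c.shape[1],600/c.shape[0]);cv2.imwrite("pics/masks.png",cv2.resize(c,None,fx=f,fy=f))
E
```

```text
guess [[ 526.12792101  138.04167027]
 [ 557.83609187 -244.00588114]
 [ 546.90411492 -328.23804201]]
top carrier (array([521.1, 126.4]), array([113.4, 131.4]), 136.3)
top rib (array([477.4, 106.4]), array([ 36.7, 109.6]), 122.4)
top base (array([ 594.2, -247.1]), array([230.1, 254.9]), 178.3)
 grey [361 135  12  13 103] [366. 141.] [ 674. -330.]
 grey [355 138  10  12  54] [358. 145.] [ 662. -303.]
 grey [311 159  27  30  97] [317. 168.] [ 587. -165.]
 grey [367 167   6  16  42] [369. 174.] [ 564. -335.]
 grey [328 204  13   4  17] [334. 206.] [ 464. -215.]
 grey [325 208  16   9  90] [333. 212.] [ 443. -211.]
scene carrier (array([527. , 137.6]), array([ 98.7, 124.2]), 134.6)
scene rib (array([530.4, 148.2]), array([28.8, 74.9]), 135.1)
scene base (array([ 597. , -245.6]), array([215.4, 232.6]), 86.5)
 grey [170 152  20  16 174] [180. 159.] [ 450. -212.]
 grey [120 160  28  25 369] [133. 171.] [ 539. -325.]
 grey [137 184  56  29 323] [168. 200.] [ 591. -181.]
 grey [107 190  17  26 282] [115. 202.] [ 652. -321.]
 grey [141 222  15  12  63] [150. 229.] [ 693. -187.]
```

View pics/masks.png

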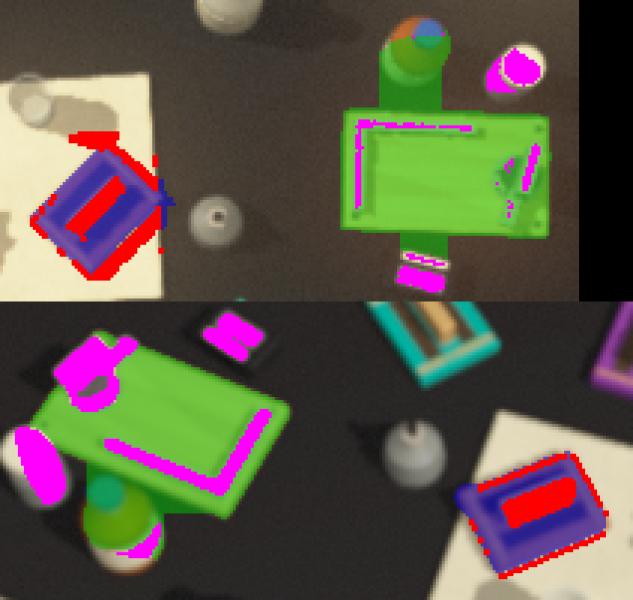

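Close kernels were too wide, so I'll use hulls of stricter masks. The L of fences bounds a 102 x 132 mm rectangle centred at seat+(6,6), which makes a good check.

```bash
python3 - <<'E'
from h import *
def big(m,k):
    nl,lab,st,ce=cv2.connectedComponentsWithStats(m.astype(np.uint8));return lab==1+np.argsort(-st[1:,4])[k]
for n in("top","scene"):
    z=np.load(n+"0.npz");p=z["p"];hsv=cv2.cvtColor(p,cv2.COLOR_RGB2HSV);H,S,V=[hsv[...,k].astype(int) for k in range(3)]
    C=[526,138];J=[558,-244]
    w=window(n,[*C,24],27)
    m=big(cv2.morphologyEx((w&(S>130)&(H<22)&(V>60)).astype(np.uint8),cv2.MORPH_OPEN,np.ones((2,2))),0)
    print(n,"carrier",rect(n,m,24))
    w2=window(n,[*C,52],16)
    rib=big(w2&(H>11)&(H<28)&(S>50)&(S<150)&(V>140),0)
    print(n,"rib",rect(n,rib,52),rib.sum())
    w=window(n,[*J,12],50)
    print(n,"base",rect(n,big(w&(S>90)&(H<28)&(H>10)&(V>90),0),12))
    g=w&(S<70)&(V>100)
    q=toworld(n,np.stack(np.meshgrid(np.arange(512),np.arange(384)),-1),26).reshape(384,512,2)
    L=g&(q[...,0]>505)&(q[...,0]<622)&(q[...,1]<-150)&(q[...,1]>-310)
    L=big(L,0)
    print(n,"L",rect(n,L,26))
    print(n,"smallcarrier/lamp ok", toworld(n,[[264,193]],40) if n=="top" else toworld(n,[[241,200]],40))
    # knob bar: grey, top at z=74
    if n=="top":
        k=big(w&(S<70)&(V>100)&(q[...,1]<-315)&(q[...,0]<600),0); print(n,"bar",rect(n,k,74))
E
```

```text
top carrier (array([521.4, 133.7]), array([ 88.3, 117.4]), 136.3)
top rib (array([526.4, 140.4]), array([50.1, 89.5]), 135.0) 202
top base (array([ 561.8, -245.4]), array([138.8, 230.5]), 87.1)
top L (array([ 575.5, -211.7]), array([ 82.7, 124. ]), 89.3)
top smallcarrier/lamp ok [[505.55278454   8.62413853]]
top bar (array([ 541.4, -315.7]), array([25. , 76.8]), 177.1)
scene carrier (array([528.8, 140.8]), array([ 95.1, 120.9]), 134.5)
scene rib (array([528.6, 144.8]), array([31.3, 74.1]), 132.3) 235
scene base (array([ 559.8, -243.3]), array([140.2, 232.9]), 86.7)
scene L (array([ 574.8, -212.9]), array([ 93. , 125.6]), 90.1)
scene smallcarrier/lamp ok [[522.44869693  18.82052544]]
```

```bash
python3 - <<'E'
from h import *
B=np.array([560.8,-244.3]);a=np.radians(-3.1);X=np.array([np.cos(a),np.sin(a)]);Y=np.array([-X[1],X[0]])
def tri(uvs):
    A=[];b=[]
    for n,uv in uvs.items():
        p0=np.r_[toworld(n,[uv],0)[0],0];p1=np.r_[toworld(n,[uv],100)[0],100];d=(p1-p0)/np.linalg.norm(p1-p0);M=np.eye(3)-np.outer(d,d);A.append(M);b.append(M@p0)
    return np.linalg.lstsq(np.vstack(A),np.hstack(b),rcond=None)[0].round(1)
caps={}
for n in("top","scene"):
    z=np.load(n+"0.npz");p=z["p"];hsv=cv2.cvtColor(p,cv2.COLOR_RGB2HSV)
    i=eyes.camera_info(n)["view"];print(n,"cam",(-i[:3,:3].T@i[:3,3]).round())
    S=hsv[...,1].astype(np.float32)
    def samp(P,z=26):
        uv=np.array([pix(n,[*q,z]) for q in P],np.float32);return cv2.remap(S,uv[:,0:1],uv[:,1:2],cv2.INTER_LINEAR)[:,0]
    s=np.arange(-10,75,1.)
    for y0 in(-25,0,25,50,70):  # fence_x at several y
        r=np.mean([samp([B+X*t+Y*(y0+e) for t in s]) for e in(-4,0,4)],0);print(" fx y",y0,r[::4].astype(int).tolist())
    s2=np.arange(60,125,1.)
    for x0 in(-35,-15,5,25):
        r=np.mean([samp([B+X*(x0+e)+Y*t for t in s2]) for e in(-4,0,4)],0);print(" fy x",x0,r[::4].astype(int).tolist())
    m=(hsv[...,0]>95)&(hsv[...,0]<125)&(hsv[...,1]>120)&(hsv[...,2]>80)&window(n,[650,-160,80],90)
    nl,lab,st,ce=cv2.connectedComponentsWithStats(m.astype(np.uint8))
    for k in range(1,nl):
        if st[k,4]>15:print(" blue",st[k],ce[k].round(1),toworld(n,[ce[k]],110)[0].round())
print("lamp tip",tri({"top":(264,189),"scene":(242,192)}))
E
```

```text
top cam [ 342.   45. 1293.]
 fx y -25 [121, 121, 121, 121, 123, 125, 126, 123, 121, 121, 122, 126, 124, 87, 65, 64, 85, 117, 125, 104, 93, 93]
 fx y 0 [121, 121, 119, 121, 120, 124, 125, 123, 124, 124, 122, 126, 121, 78, 60, 57, 81, 116, 131, 108, 93, 92]
 fx y 25 [121, 121, 119, 120, 120, 121, 124, 123, 123, 124, 124, 123, 127, 80, 61, 59, 85, 118, 126, 103, 92, 93]
 fx y 50 [124, 121, 118, 119, 120, 122, 122, 120, 123, 125, 125, 125, 122, 83, 60, 59, 87, 120, 126, 103, 87, 81]
 fx y 70 [125, 124, 120, 120, 121, 123, 124, 122, 122, 125, 127, 128, 117, 76, 59, 59, 84, 109, 115, 101, 80, 82]
 fy x -35 [119, 120, 120, 119, 124, 132, 131, 112, 67, 54, 63, 100, 119, 128, 100, 87, 85]
 fy x -15 [125, 125, 125, 126, 127, 133, 129, 104, 67, 55, 64, 100, 117, 123, 100, 87, 85]
 fy x 5 [120, 121, 120, 120, 127, 132, 130, 106, 68, 56, 64, 97, 118, 128, 95, 77, 76]
 fy x 25 [124, 125, 124, 124, 132, 134, 130, 105, 69, 55, 62, 98, 121, 130, 99, 78, 80]
 blue [265 104  10   9  72] [269.7 108.1] [762. -11.]
 blue [331 126   9   9  53] [335.1 129.8] [ 690. -211.]
scene cam [1136.  305. 1241.]
 fx y -25 [112, 112, 113, 112, 112, 113, 113, 114, 114, 112, 112, 109, 89, 60, 46, 51, 80, 108, 113, 117, 124, 113]
 fx y 0 [113, 112, 113, 112, 113, 113, 114, 114, 114, 113, 113, 109, 87, 53, 38, 38, 60, 98, 112, 117, 125, 89]
 fx y 25 [113, 112, 112, 111, 112, 113, 113, 113, 113, 113, 113, 110, 89, 56, 39, 39, 58, 99, 112, 116, 123, 121]Traceback (most recent call last):
  File "<stdin>", line 17, in <module>
  File "<stdin>", line 14, in samp
  File "h.py", line 9, in pix
    i=eyes.camera_info(n);K=i["mtx"];V=i["view"];p=V[:3,:3]@np.asarray(P,float)+V[:3,3]
ValueError: time passes only in moves, steps and waits
```

Estimates:
- **Carrier:** about (526.5,139), rib along 135°.
- **Jig:** yaw about -3.1°, seat about (559,-214), knob about (553,-322).
- **Bottle:** about (690,-211).

These agree with the given sizes, so I pick the carrier.

```bash
cat > r.py <<'E'
import functools
from h import *
from scipy.spatial.transform import Rotation as Ro
eyes_ci=eyes.camera_info
YAW=np.radians(-3.1);SEAT=np.array([559.1,-214.2])
def quat(closing):  # tool down, closing line at this angle
    y=np.array([np.cos(closing),np.sin(closing),0]);z=np.array([0,0,-1.]);q=Ro.from_matrix(np.c_[np.cross(y,z),y,z]).as_quat();return [q[3],q[0],q[1],q[2]]
def jig(x,y,z): # seat-relative mm, z world
    c,s=np.cos(YAW),np.sin(YAW);return [SEAT[0]+c*x-s*y,SEAT[1]+s*x+c*y,z]
def st(t=""):
    o=manip.get_obs();print(t,round(o["time"],2),o["tool_pos"].round(1),"F",o["wrist_force"].round(1),"T",o["torque"].round(2),"w",round(o["grip_width"],1),"g",round(o["gripper_force"],1));return o
E
python3 - <<'E'
from r import *
P=[526.5,139];d=np.radians
for k in(45,225):
    print(k,[None if v is None else np.round(v,2) for v in(manip.ik([*P,120],quat(d(k))),manip.ik(jig(0,0,120),quat(d(k-48.1))),manip.ik(jig(0,-108,70),quat(d(k-48.1+75))),manip.ik(jig(0,-108,70),quat(d(k-48.1-90))))])
E
```

```text
45 [array([ 0.16, -0.03,  1.97, -0.  ,  1.2 , -0.63]), array([-0.46,  0.09,  1.85, -0.  ,  1.2 , -0.4 ]), array([-0.61,  0.23,  1.79, -0.  ,  1.13, -1.87]), array([-0.61,  0.23,  1.79, -0.  ,  1.13,  1.01])]
225 [array([ 0.16, -0.03,  1.97, -0.  ,  1.2 ,  2.52]), array([-0.46,  0.09,  1.85, -0.  ,  1.2 ,  2.74]), array([-0.61,  0.23,  1.79, -0.  ,  1.13,  1.28]), array([-0.61,  0.23,  1.79, -0.  ,  1.13, -2.13])]
```

```bash
python3 - <<'E'
from r import *
P=[526.5,139];q=quat(np.radians(45))
manip.goto([*P,150],q)
st("above")
p,_=eyes.capture("scene");cv2.imwrite("pics/a.png",cv2.resize(p[150:320,180:400],None,fx=3,fy=3)[:,:,::-1])
manip.line_to([*P,29],velocity=120);st("down")
manip.close_gripper(f_grip=35);st("closed")
manip.line_to([*P,60],velocity=100);o=st("lifted")
p,_=eyes.capture("scene");cv2.imwrite("pics/b.png",cv2.resize(p[150:320,180:400],None,fx=3,fy=3)[:,:,::-1])
E
```

```text
above 2.28 [526.5 139.7 150.2] F [0.1 0.1 0.2] T [-0.02  0.02  0.01] w 94.9 g 0.0
down 3.49 [527.3 139.1  29.9] F [-0.2  0.2  0.8] T [-0.06  0.01 -0.02] w 94.9 g 0.0
closed 4.71 [526.2 138.8  29. ] F [-2.2 -1.3  1.7] T [-0.35  0.3   0.11] w 15.9 g 35.0
lifted 5.17 [526.7 139.1  60.2] F [-0.4 -0.  -3.9] T [-0.    0.08  0.04] w 16.2 g 35.0
```

View pics/b.png

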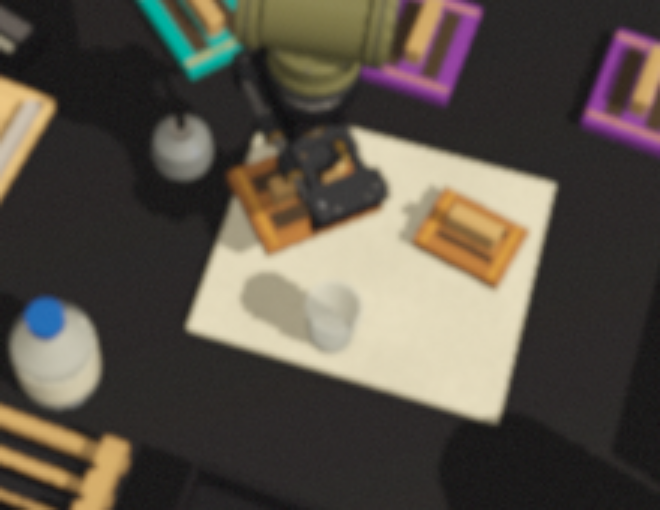

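The larger carrier hangs in the gripper at about (310,195). The beaker and small carrier are untouched. Now I carry it to the jig and hover.

```bash
python3 - <<'E'
from r import *
q=quat(YAW)
manip.line_to([526.5,139,160],velocity=200)
manip.goto(jig(-10,-8,160),q);st("above")
manip.line_to(jig(-10,-8,60),velocity=120);st("hover")
for n,(a,b,c,d) in {"top":(130,225,290,390),"scene":(130,260,90,230)}.items():
    p,_=eyes.capture(n);np.savez(n+"1.npz",p=p);cv2.imwrite(f"pics/h_{n}.png",cv2.resize(p[a:b,c:d],(400,int(400*(b-a)/(d-c))),interpolation=cv2.INTER_CUBIC)[:,:,::-1])
a=cv2.imread("pics/h_top.png");b=cv2.imread("pics/h_scene.png");H=max(a.shape[0],b.shape[0])
cv2.imwrite("pics/hover.png",np.hstack([cv2.copyMakeBorder(x,0,H-x.shape[0],0,0,0) for x in(a,b)]))
E
```

```text
above 7.22 [ 548.7 -220.5  159.5] F [ 1.   0.1 -3.2] T [-0.08  0.05  0.01] w 15.9 g 35.0
hover 8.21 [ 549.5 -222.    61. ] F [-0.2  0.6 -2.8] T [-0.07  0.1  -0.01] w 15.5 g 35.0
```

View pics/hover.png

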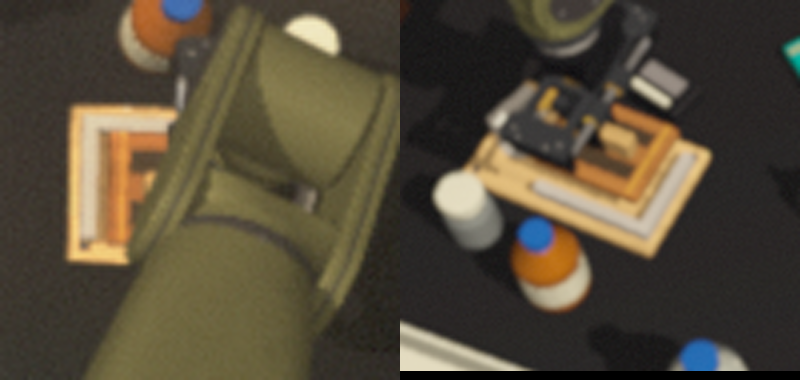

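The carrier hovers square and inside both fences, and the bottle cap at about (180,5) in the left crop is clear. I lower until contact, then press home in steps.

```bash
python3 - <<'E'
from r import *
f0=st()["wrist_force"]
manip.line_to(jig(-10,-8,36),velocity=80);st("near")
z=36
while z>29.5:
    z-=1; manip.line_to(jig(-10,-8,z),velocity=25);o=st("z%g"%z)
    if o["wrist_force"][2]-f0[2]>3: break
# press home in +x
x=-10
while x<6:
    x+=1.5; manip.line_to(jig(x,-8,z),velocity=30);o=manip.get_obs();print("x",x,o["wrist_force"].round(1),o["torque"].round(2))
    if o["wrist_force"][0]-f0[0]<-9: break
y=-8
while y<6:
    y+=1.5; manip.line_to(jig(x,y,z),velocity=30);o=manip.get_obs();print("y",y,o["wrist_force"].round(1),o["torque"].round(2))
    if o["wrist_force"][1]-f0[1]<-10: break
st("end");print(x,y,z)
E
```

```text
8.31 [ 549.6 -222.1   61.5] F [-0.5 -0.8 -2.7] T [-0.07  0.02 -0.  ] w 15.9 g 35.0
near 8.76 [ 548.  -221.3   34.9] F [ 0.  -0.1 -3.3] T [-0.14  0.01  0.04] w 16.0 g 35.0
z35 9.01 [ 548.7 -221.7   35.1] F [-0.2 -0.3 -3.3] T [-0.09  0.1  -0.01] w 16.0 g 35.0
z34 9.26 [ 548.7 -221.6   34. ] F [-0.5  0.4 -2.5] T [-0.14  0.01  0.03] w 15.7 g 35.0
z33 9.51 [ 548.7 -221.7   33. ] F [ 0.8  0.3 -2.6] T [-0.08  0.06  0.02] w 15.7 g 35.0
z32 9.76 [ 548.8 -221.7   32.9] F [-2.9  1.1  4.1] T [0.19 0.79 0.02] w 15.4 g 35.0
x -8.5 [-3.2  0.1  5.6] [0.19 0.9  0.02]
x -7.0 [-3.5  0.2  5.5] [0.08 0.88 0.01]
x -5.5 [-3.7  1.2  5.4] [0.08 0.92 0.01]
x -4.0 [-3.4  1.4  5.1] [0.12 0.89 0.07]
x -2.5 [-4.5 -0.   5.3] [0.07 0.83 0.02]
x -1.0 [-10.1   1.    9.8] [ 0.08  1.59 -0.06]
y -6.5 [-9.  -3.7  7.8] [-0.63  1.62  0.  ]
y -5.0 [-10.5  -8.    7.5] [-1.04  1.71 -0.07]
y -3.5 [-10.1  -7.7   7.3] [-1.19  1.78 -0.06]
y -2.0 [-10.5  -8.    6.5] [-1.28  1.7  -0.05]
y -0.5 [-9.1 -8.4  7.2] [-1.31  1.77 -0.08]
y 1.0 [-10.4  -9.5   6.6] [-1.52  1.8  -0.02]
y 2.5 [-11.3 -14.8   5.9] [-2.32  1.77 -0.09]
end 13.01 [ 556.8 -216.5   33.1] F [-11.3 -14.8   5.9] T [-2.32  1.77 -0.09] w 15.9 g 35.0
-1.0 2.5 32
```

```bash
python3 - <<'E'
from r import *
manip.line_to(jig(0.5,4,32.5),velocity=30);st("pressed")
manip.gripper_open();st("open")
manip.line_to(jig(-1,0,110),velocity=150)
manip.goto(jig(-200,60,200),quat(YAW));st("away")
z={}
for n,(a,b,c,d) in {"top":(130,225,290,390),"scene":(130,260,90,230)}.items():
    p,_=eyes.capture(n);np.savez(n+"2.npz",p=p);cv2.imwrite(f"pics/h_{n}.png",cv2.resize(p[a:b,c:d],(400,int(400*(b-a)/(d-c))),interpolation=cv2.INTER_CUBIC)[:,:,::-1])
a=cv2.imread("pics/h_top.png");b=cv2.imread("pics/h_scene.png");H=max(a.shape[0],b.shape[0])
cv2.imwrite("pics/placed.png",np.hstack([cv2.copyMakeBorder(x,0,H-x.shape[0],0,0,0) for x in(a,b)]))
E
```

```text
pressed 13.26 [ 556.8 -216.3   33.2] F [-15.4 -18.4   6.4] T [-3.07  2.47  0.  ] w 15.7 g 35.0
open 14.6 [ 559.8 -210.2   32.5] F [-0.4 -0.8  0.1] T [-0.09  0.08  0.03] w 95.1 g 0.0
away 16.18 [ 362.8 -143.5  199.3] F [-0.2 -0.4  1.1] T [-0.08  0.06  0.04] w 95.0 g 0.0
```

View pics/placed.png

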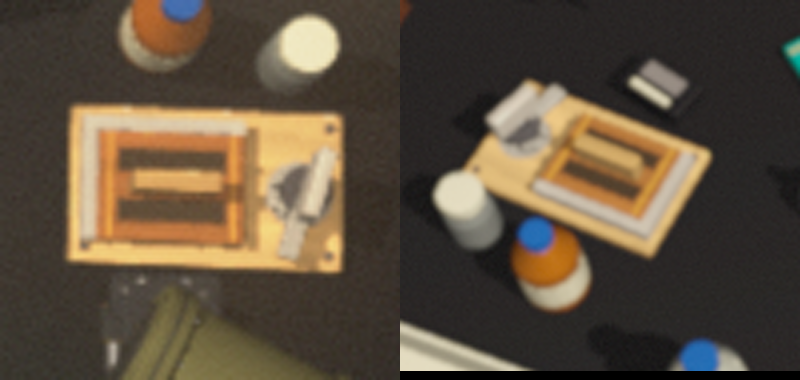

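In both views the carrier lies against the fences with no visible gap. The forces show hard contact on both, since the position did not change over the last 1.5 mm of command. One squaring push on the middle of its -x edge takes out any yaw error from my jig estimate.

```bash
python3 - <<'E'
from r import *
q=quat(YAW)
manip.close_gripper(f_grip=20)
manip.goto(jig(-74,0,70),q); manip.line_to(jig(-74,0,19),velocity=120);o=st("down");f0=o["wrist_force"]
x=-74
while x<-50:
    x+=1.5;manip.line_to(jig(x,0,19),velocity=30);o=manip.get_obs()
    f=o["wrist_force"][0]-f0[0]
    if f<-2: print(x,o["tool_pos"].round(1),o["wrist_force"].round(1))
    if f<-13: break
manip.line_to(jig(-74,0,19),velocity=100);manip.line_to(jig(-74,0,110),velocity=200)
# clear view: retreat and measure knob
manip.goto(jig(-200,60,200),q);manip.gripper_open();st("away")
for n in("top","scene"):
    p,_=eyes.capture(n);np.savez(n+"3.npz",p=p)
    hsv=cv2.cvtColor(p,cv2.COLOR_RGB2HSV);S,V=hsv[...,1].astype(int),hsv[...,2].astype(int)
    w=window(n,[552,-322,70],11)
    m=(w&(S<75)&(V>140)).astype(np.uint8);nl,lab,s_,ce=cv2.connectedComponentsWithStats(m);k=1+np.argmax(s_[1:,4])
    print(n,"bar",rect(n,(lab==k),74),s_[k])
a,b=[cv2.resize(np.load(n+"3.npz")["p"][r[0]:r[1],r[2]:r[3]],(400,400),interpolation=cv2.INTER_CUBIC)[:,:,::-1] for n,r in(("top",(155,205,340,390)),("scene",(145,195,108,158)))]
cv2.imwrite("pics/knob.png",np.hstack([a,b]))
E
```

```text
down 19.15 [ 485.6 -210.4   20. ] F [ 0.2 -0.5 -0.7] T [-0.11  0.05 -0.02] w 0.7 g 0.0
-51.5 [ 506.2 -211.2   18.8] [-5.5  0.5  3.7]
-50.0 [ 506.3 -211.2   18.6] [-10.6   0.2   6.6]
away 26.38 [ 362.6 -143.5  200. ] F [-0.4  0.3  0.1] T [-0.13  0.05 -0.  ] w 94.9 g 0.0
top bar (array([ 549. , -314.6]), array([45.9, 55.3]), 113.3) [358 167  16  19 135]
scene bar (array([ 557.6, -309.9]), array([39.3, 58.3]), 161.6) [121 159  19  18 196]
```

View pics/knob.png

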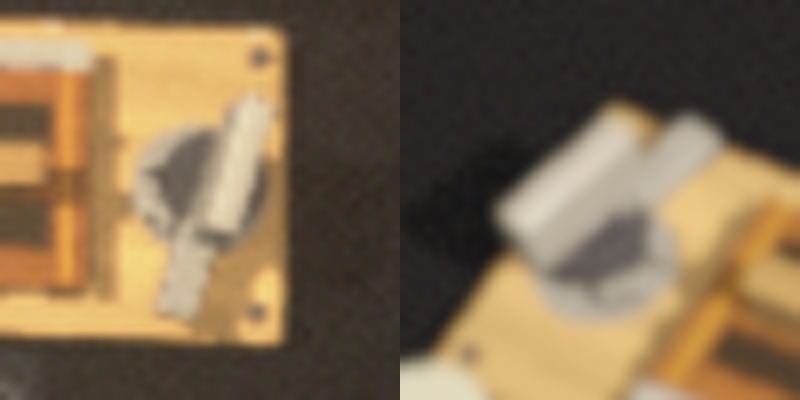

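The bar's top face is centred at about (240,165) in the left crop and (171,175) in the right one. The finger points down-left at about 76° from the world +y axis, so the keeper is at about 1.38 rad, inside its given range.

```bash
python3 - <<'E'
from r import *
print("top",toworld("top",[[340+240/8,155+165/8]],74),"scene",toworld("scene",[[108+171/8,145+175/8]],74),"pred",jig(0,-108,74))
print("jar",toworld("top",[[290+310/4,130+42/4]],75),toworld("scene",[[90+(463-400)*.35,130+195*.35]],75))
for k in(76,256):
    print(k,[np.round(manip.ik([552,-322,65],quat(np.radians(k-a))),2) for a in(0,79)])
E
```

```text
top [[ 551.94759211 -322.44842346]] scene [[ 553.18694774 -316.40253379]] pred [np.float64(553.2594881976443), np.float64(-322.04196039523083), 74]
jar [[ 664.38263244 -319.8831215 ]] [[ 663.56312244 -310.78934184]]
76 [array([-0.61,  0.23,  1.79, -0.  ,  1.12, -1.94]), array([-0.61,  0.23,  1.79, -0.  ,  1.12, -0.56])]
256 [array([-0.61,  0.23,  1.79, -0.  ,  1.12,  1.2 ]), array([-0.61,  0.23,  1.79, -0.  ,  1.12,  2.58])]
```

```bash
python3 - <<'E'
from r import *
d=np.radians;P=np.array([552.7,-321.]);q=quat(d(76))
manip.goto([*P,120],q);manip.line_to([*P,46],velocity=120);st("at knob")
manip.close_gripper(f_grip=55);o=st("gripped")
n=np.array([np.cos(d(76)),np.sin(d(76))]);A=P+n*(n@(o["tool_pos"][:2]-P));print("axis",A.round(1))
manip.line_to([*A,67],velocity=50);st("lifted")
manip.goto([*A,67],quat(d(36)));st("half")
manip.goto([*A,67],quat(YAW));st("turned")
E
```

```text
at knob 28.57 [ 553.2 -321.3   46.8] F [ 0.6  1.  -0. ] T [0.   0.01 0.04] w 94.7 g 0.0
gripped 29.82 [ 552.8 -321.9   46.1] F [ 0.8 -4.8 -2.2] T [-0.78 -0.12 -0.02] w 13.9 g 55.0
axis [ 552.5 -321.8]
lifted 30.38 [ 552.7 -321.9   64.7] F [  6.   -5.8 -12.2] T [-1.21 -1.26  0.02] w 13.9 g 55.0
half 31.09 [ 552.1 -322.9   64.5] F [  4.6  -8.6 -12.7] T [-1.75 -0.95 -0.02] w 13.9 g 55.0
turned 31.78 [ 551.  -323.3   64.1] F [  1.   -9.4 -12.5] T [-2.13 -0.4  -0.02] w 14.0 g 55.0
```

```bash
python3 - <<'E'
from r import *
q=quat(YAW);A=[551.3,-323.]
manip.line_to([*A,50],velocity=60);st("lowered")
manip.gripper_open();st("open")
manip.line_to([*A,120],velocity=150)
manip.goto(jig(-200,60,200),q);st("away")
ims=[]
for n,r in(("top",(145,215,300,390)),("scene",(140,230,100,215))):
    p,_=eyes.capture(n);np.savez(n+"4.npz",p=p);ims.append(cv2.resize(p[r[0]:r[1],r[2]:r[3]],(400,312),interpolation=cv2.INTER_CUBIC)[:,:,::-1])
cv2.imwrite("pics/locked.png",np.hstack(ims))
E
```

```text
lowered 32.22 [ 550.9 -323.4   47.5] F [  6.   -6.7 -12.3] T [-1.58 -0.95 -0.13] w 13.9 g 55.0
open 33.58 [ 551.3 -323.    50. ] F [-0.5 -0.1  0.3] T [-0.16  0.07 -0.  ] w 95.0 g 0.0
away 35.26 [ 362.9 -143.8  199.6] F [0.3 0.7 0.1] T [-0.08  0.07 -0.04] w 95.2 g 0.0
```

View pics/locked.png

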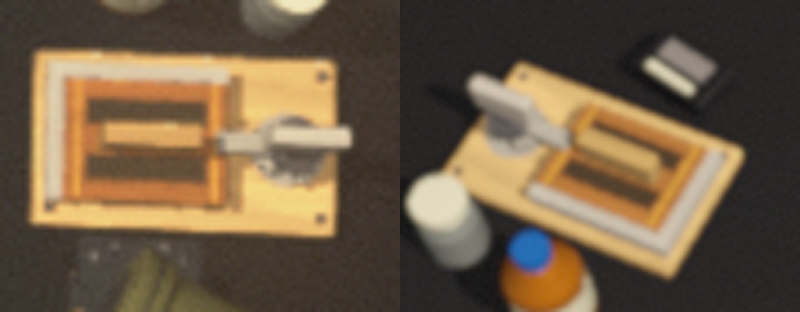

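The finger now lies straight over the near edge of the carrier, at about (235,142) on the left. The bar's top centre is at the same pixel as when parked, so the knob is down, and the carrier shows no gap at either fence. I hand the job in.

```bash
python3 -c "
from cell import workorder
print(workorder.finish_job())"
```

```text
the job is handed in; nothing more can be done
None
```

I placed the larger carrier against both fences, locked the knob over it, and handed the job in at about 35 s; the judge returned no verdict, but force readings and the last pictures show it flush with the knob down.

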